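# Stack the lint screens on the drying tray and slide it home

### The job

Stack the three cleaned dryer lint screens flat on the pulled-out drying tray, blue at the bottom inside the black outline, then yellow, then red on top, as one square pile with the edges flush. Set each screen down rather than dropping it, and when the pile is complete push the tray fully home under the hoops with the pile still square. Leave everything else on the counter where it is.

Things in the scene. Friction and masses are not known exactly. Their poses are not given: they have to be found in the camera images.
- blue_screen: blue lint screen lying flat: a rigid rectangular plastic frame with metal mesh, 62 mm wide (own x), 170 mm long (own y), 16 mm thick, about 150 g (100 to 210 g), the same both ways round; origin at the centre of its underside, z up. Gripped across its 62 mm width at the middle.
- yellow_screen: yellow lint screen lying flat: a rigid rectangular plastic frame with metal mesh, 62 mm wide (own x), 170 mm long (own y), 16 mm thick, about 150 g (100 to 210 g), the same both ways round; origin at the centre of its underside, z up. Gripped across its 62 mm width at the middle.
- red_screen: red lint screen lying flat: a rigid rectangular plastic frame with metal mesh, 62 mm wide (own x), 170 mm long (own y), 16 mm thick, about 150 g (100 to 210 g), the same both ways round; origin at the centre of its underside, z up. Gripped across its 62 mm width at the middle.
- tray_mark (a point): centre of the black rectangular outline (74 x 182 mm outside) on the sliding tray's flat aluminium floor, at the floor's top surface, 20 mm above the table; the floor is 170 mm (x) by 210 mm (y), with no walls but the lip. Axes as the drying bay: x the way the tray slides home, y along the outline's long side, z up. Moves with the tray.
- tray_lip (a point): middle of the top edge of the tray's upright black front lip, 60 mm above the table; the lip is 12 mm thick, 210 mm wide, runs along the tray's y, stands 40 mm over the tray floor, 91 mm from the outline's centre on the robot's side. Push its robot-side face to slide the tray home.
- tray (a joint): how far the tray is pulled out (m): 0 = fully home under the bay's two steel hoops, 0.13 = fully out; it slides straight along its own x, with about 3 N of friction, and stays where it is left; a rigid stop at 0.
- dock: the fixed grey drying bay, 200 x 250 mm, with 45 mm side and back walls; its two steel hoops (8 mm rod) cross over at 0 and 60 mm along its x, undersides 116 mm above the table. Origin on the table under the outline's centre when the tray is home; x points the way the tray goes home (away from the robot).
- jug: bystander, not to be disturbed: green detergent bottle, round, 90 mm diameter, 210 mm tall; origin at the centre of its underside
- jar: bystander, not to be disturbed: clear jar with orange lid, 84 mm diameter, 100 mm tall; origin at the centre of its underside
- carton: bystander, not to be disturbed: brown cardboard carton, 70 x 150 x 55 mm high; origin at the centre of its underside
- cup: bystander, not to be disturbed: dark grey plastic cup, 72 mm diameter, 80 mm tall; origin at the centre of its underside
- wrench: bystander, not to be disturbed: steel wrench lying flat, along its own x
- dish: bystander, not to be disturbed: round steel dish, 120 mm diameter, 20 mm tall; origin at the centre of its underside
Things that resemble listed ones, but are neither listed nor needed, are in the scene too. There is more than one size of the red_screen; the one meant has the size given above.

How it is judged (in metres and radians):
On the way, in this order (a step that is already met when the one before it is completed fails the run):
1. the blue screen lies flat and square inside the outline on the tray, let go (horizontal distance between blue_screen and tray_mark below 0.012 m and angle between the y axis of blue_screen and the y axis of tray_mark, either way round below 0.12 rad and z of blue_screen in the frame of tray_mark between -0.004 and 0.004 m and contact force between the fingers and blue_screen below 0.1 N and linear speed of blue_screen below 0.03 m/s), for 0.2 s.
2. the yellow screen lies squarely on the blue one, let go (horizontal distance between blue_screen and tray_mark below 0.012 m and angle between the y axis of blue_screen and the y axis of tray_mark, either way round below 0.12 rad and z of blue_screen in the frame of tray_mark between -0.004 and 0.004 m and horizontal distance between yellow_screen and blue_screen below 0.008 m and angle between the y axis of yellow_screen and the y axis of blue_screen, either way round below 0.12 rad and z of yellow_screen in the frame of blue_screen between 0.012 and 0.02 m and contact force between the fingers and yellow_screen below 0.1 N and linear speed of yellow_screen below 0.03 m/s), for 0.2 s.
3. the red screen lies squarely on the yellow one, let go, with the tray still out (horizontal distance between blue_screen and tray_mark below 0.012 m and angle between the y axis of blue_screen and the y axis of tray_mark, either way round below 0.12 rad and z of blue_screen in the frame of tray_mark between -0.004 and 0.004 m and horizontal distance between yellow_screen and blue_screen below 0.008 m and angle between the y axis of yellow_screen and the y axis of blue_screen, either way round below 0.12 rad and z of yellow_screen in the frame of blue_screen between 0.012 and 0.02 m and horizontal distance between red_screen and yellow_screen below 0.008 m and angle between the y axis of red_screen and the y axis of yellow_screen, either way round below 0.12 rad and z of red_screen in the frame of yellow_screen between 0.012 and 0.02 m and contact force between the fingers and red_screen below 0.1 N and linear speed of red_screen below 0.03 m/s and value of joint tray above 0.06 m), for 0.2 s.
At the end, for the whole second after the job is handed in: The tray is within 6 mm of fully home; blue lies on the tray floor centred within 12 mm of the outline's centre, yellow on blue and red on yellow with centres within 8 mm of the one below, each turned less than 0.12 rad (7 degrees) from what it lies on; all are at rest and let go (all of step 2 and horizontal distance between red_screen and yellow_screen below 0.008 m and angle between the y axis of red_screen and the y axis of yellow_screen, either way round below 0.12 rad and z of red_screen in the frame of yellow_screen between 0.012 and 0.02 m and contact force between the fingers and blue_screen below 0.1 N and linear speed of each of blue_screen, red_screen below 0.03 m/s and contact force between the fingers and red_screen below 0.1 N and value of joint tray below 0.006 m); the robot touches nothing.
It fails at once if a screen is dropped (falls freely by more than about 25 mm) ((linear speed of blue_screen above 0.7 m/s and contact force between the fingers and blue_screen below 0.05 N) or (linear speed of yellow_screen above 0.7 m/s and contact force between the fingers and yellow_screen below 0.05 N) or (linear speed of red_screen above 0.7 m/s and contact force between the fingers and red_screen below 0.05 N)).
It fails at once if a bystander is moved by more than 40 mm (distance of any of jug, jar, carton, cup, wrench, dish from where it was at the start of the episode above 0.04 m).
It also fails if it takes over 72 s, if anything falls off the work surface, if the arm or the gripper's body presses on something with over 40 N, if the wrist force passes 120 N, or if a joint passes its speed limit or range.

### The arm

A 6-joint arm with a two-finger parallel gripper is mounted at the origin on the work surface. World frame = base frame: x ahead of the robot, y to its left, z up, the work surface at z = 0. Lengths are in m, angles in degrees, forces in N, time in s.
With the tool pointing down it reaches from about 0.25 to 0.725 m from the base axis. Payload 9.7 kg.
Tool frame: the origin (TCP) lies midway between the tips of the shut fingers; the grasp point (between the pads) lies bot.hold_point_z behind it (bot.hold_point_z is the distance from the TCP to the grasp point, in m); z points along the fingers, y is the line along which they close (so a half turn about z gives the same grasp; the last joint's range is limited). The gripper opens to 85 mm and grips with 20 to 120 N. Pads are 22 mm wide; open, the fingers measure 114 mm over their backs; the gripper's body (76 mm by 85 mm) begins 54 mm behind the grasp point. The pads swing forward as they close: fully open they stand 13 mm farther back than shut.
Start: joints at [-71.104, 4.979, 10.078, 95.1, 0, 90], TCP at [0.178, -0.52, 0.231] pointing down, gripper open.
Joint ranges: [-179.16, 179.16], [-48.56, 103.87], [-65.8, 70.77], [-126.05, 130.52], [-82.76, 87.17], [-180, 180]. Speed limits (degrees/s): [127.2, 127.2, 147.25, 180, 180, 180].

### API

Orientations are given as [roll, pitch, yaw] about the fixed x, y, z axes, in that order (R = Rz(yaw) Ry(pitch) Rx(roll)).
In Python, from workcell import bot, camera, camera_model, ticket gives the robot as it stands.
- The arm moves only by the tool send_rows, never from a script. Its argument "targets" is text: rows parted by semicolons, each of 5 numbers parted by spaces: the shift along the tool's x, y, z in mm, then the turn about the tool's z in degrees, then the closure in counts, from 0 (fully open) to 255 (shut). A call has 1 to 20 rows; each row is the pose to reach, as a shift and turn from the pose commanded when the call began, along the tool's axes at that moment; what a row does not reach only later rows make up. A row lasts 1/8 s, in which the tool goes at most 62.5 mm and 10.7 degrees, less where a joint would pass 70% of its speed; a pose out of reach is approached as far as the arm can. A call with a gripper value outside its range is refused whole. The fingers move at their own pace and stop on an object; "newtons" is the grip in N (left out, the last holds). Time passes only in rows, so rows that repeat a pose let the fingers close. It gives the time, the measured TCP pose, the force, the opening and the grip force at its end, in the units of the state.
- bot.get_obs(): the state, without advancing time (a new reading comes with each control period).
- camera(name): name is "scene" or "top" or "wrist"; returns the picture (480x640x3 uint8, blue, green, red); there is no depth.
- camera_model(name): a dict with "K" (3x3 intrinsics, pixels), "pose" (4x4, takes a point from camera to world coordinates); the wrist camera has in their place "T_tool_cam" (4x4, takes a point from camera to tool coordinates, whose origin is the TCP and whose axes are the flange's). Camera axes: x right, y down, z forward; pixel columns grow to the right and rows downward; lengths in m; the calibration is good to about 2 mm. A picture is of the moment at which its call begins: read the wrist's pose just before it. camera_model takes no time and is no camera call.
- ticket.job_done(): hands the job in; it is judged then, once.
The state is a dict: "time": time; "q": joint angles; "qd": joint speeds; "joint_efforts": joint torques, N m; "ee_pos": TCP position; "tcp_rot": TCP orientation; "wrist_force": force on the tool from outside, world axes, zero at the start; "torque": the same for the moment, N m; "opening": finger opening in m; "grasp_force": force on a finger pad.
Only numpy, scipy, OpenCV 4.12 (cv2) and the standard library are available. Lean on these libraries where they do the work, as an engineer would, in place of code of your own. Each camera call takes 0.05 s, during which the arm holds its last target. There are 200 camera calls.

## Working session

There is one attempt and no reset: what is moved stays moved. The work goes in short steps, Python scripts to look and compute and a tool call to move; the robot and the scene stay as the last step left them, time stands still between calls to the robot, and variables do not carry over. Pictures are saved under pics/ and viewed, at most 10 in all, crops included, and the job is handed in when it is done.

Besides the shell and the picture viewer there is one more tool, called after "Call:" in YAML: its name, and indented under it one key for each argument. send_rows: Moves the arm, as the interface text tells. Its arguments: {"type":"object","properties":{"targets":{"type":"string"},"newtons":{"type":"number"}},"required":["targets"]}

```bash
ls; mkdir -p pics
python3 - <<'E'
from workcell import bot,camera,camera_model
import cv2,numpy as np
np.set_printoptions(precision=4,suppress=True)
o=bot.get_obs();print(o,bot.hold_point_z)
for n in("scene","top"):
    cv2.imwrite(f"pics/{n}0.png",camera(n));m=camera_model(n);print(n,m["K"],m["pose"])
print(camera_model("wrist"))
E
```

```text
pics
{'time': 0.0, 'q': array([-71.1047,   5.0113,  10.0329,  95.1002,  -0.0006,  90.0012]), 'qd': array([-0.0164,  0.0345,  0.0167,  0.0564, -0.0289,  0.0296]), 'joint_efforts': array([  0.0001, -52.0395,  46.4801,   0.0165,   0.    ,   0.    ]), 'ee_pos': array([ 0.178 , -0.5201,  0.2306]), 'tcp_rot': array([-179.9214,    0.0006,   18.8942]), 'wrist_force': array([-1.059 ,  1.3643,  0.2274]), 'torque': array([ 0.0095,  0.0012, -0.0014]), 'grasp_force': 0.0, 'opening': 0.0849409101505989} 0.0187
scene [[437.471    0.     312.2744]
 [  0.     437.471  232.5785]
 [  0.       0.       1.    ]] [[-0.8869  0.2624 -0.3801  0.9159]
 [ 0.4618  0.5152 -0.722   0.7227]
 [ 0.0064 -0.8159 -0.5782  0.6745]
 [ 0.      0.      0.      1.    ]]
top [[563.8168   0.     317.1011]
 [  0.     563.8168 238.2704]
 [  0.       0.       1.    ]] [[ 0.0107 -0.993   0.1172  0.3395]
 [-0.9999 -0.0113 -0.0047 -0.0176]
 [ 0.006  -0.1172 -0.9931  1.5253]
 [ 0.      0.      0.      1.    ]]
{'K': array([[352.2187,   0.    , 316.0763],
       [  0.    , 352.2187, 237.8774],
       [  0.    ,   0.    ,   1.    ]]), 'T_tool_cam': array([[-0.0005, -0.9654, -0.2607,  0.0654],
       [ 1.    , -0.0004, -0.0002,  0.0009],
       [ 0.    , -0.2607,  0.9654, -0.1421],
       [ 0.    ,  0.    ,  0.    ,  1.    ]])}
```

View pics/top0.png

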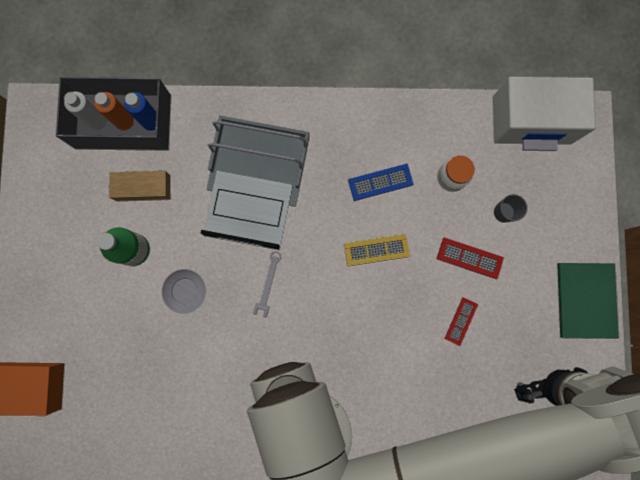

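View pics/scene0.png

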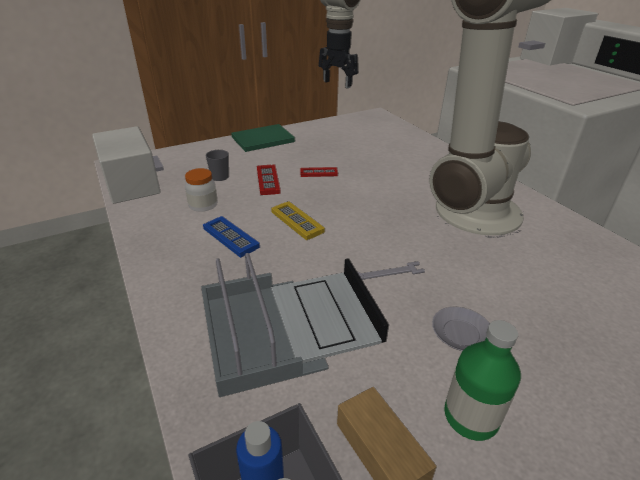

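The top view shows blue at px (381,182), yellow at (377,250), the larger red at (470,258) and the outline at (249,207), with the lip along (240,240). What could be mistaken for red: the small red at (461,321), a shorter look-alike. The blue bottle at (137,105) and the dispenser at (545,137) are not screens. I'll check sizes and pick by 62x170.

```bash
cat > h.py <<'E'
import cv2,numpy as np
from workcell import bot,camera,camera_model
from scipy.spatial.transform import Rotation as R
np.set_printoptions(precision=4,suppress=True)
def model(n,o=None):
    m=camera_model(n)
    if n!="wrist": return m["K"],np.array(m["pose"])
    T=np.eye(4);T[:3,:3]=R.from_euler("xyz",o["tcp_rot"],degrees=True).as_matrix();T[:3,3]=o["ee_pos"]
    return m["K"],T@m["T_tool_cam"]
def cast(px,K,P,z):
    d=np.c_[np.asarray(px,float).reshape(-1,2),np.ones(len(np.reshape(px,(-1,2))))]@np.linalg.inv(K).T@P[:3,:3].T
    return P[:3,3]+d*((z-P[2,3])/d[:,2:])
def mask(im,c):
    h,s,v=cv2.split(cv2.cvtColor(im,cv2.COLOR_BGR2HSV))
    if c=="black": m=(v<60)
    else:
        hh={"blue":(105,125),"yellow":(18,30),"red":(175,5)}[c]
        m=((h>=hh[0])&(h<=hh[1]) if hh[0]<hh[1] else (h>=hh[0])|(h<=hh[1]))&(s>130)&(v>60)
    return m.astype(np.uint8)*255
def rects(im,c,K,P,z,amin=300):
    out=[]
    for k in cv2.findContours(mask(im,c),cv2.RETR_EXTERNAL,cv2.CHAIN_APPROX_NONE)[0]:
        if cv2.contourArea(k)<amin: continue
        w=cast(k,K,P,z)[:,:2]
        (x,y),(a,b),t=cv2.minAreaRect((w*1000).astype(np.float32))
        if a>b: a,b,t=b,a,t-90   # t: angle of short side
        t=(t+90)%180-90
        u,v=k.reshape(-1,2).mean(0)
        out.append((c,[int(u),int(v)],round(x,1),round(y,1),"short,long",round(a,1),round(b,1),"short-axis deg",round(t,1)))
    return out
E
python3 - <<'E'
from h import *
im=cv2.imread("pics/top0.png");K,P=model("top")
for c in("blue","yellow","red"):
    for r in rects(im,c,K,P,0.014): print(r)
sub=im.copy();sub[:]=255;sub[180:236,205:292]=im[180:236,205:292]
for r in rects(sub,"black",K,P,0.02,100): print(r)
sub[:]=255;sub[225:255,195:290]=im[225:255,195:290]
for r in rects(sub,"black",K,P,0.06,50): print(r)
cr=np.hstack([im[225:350,420:520],im[160:275,335:435].copy() if 0 else cv2.resize(im[160:275,335:435],(100,125)),cv2.resize(im[170:260,195:295],(100,125))])
cv2.imwrite("pics/crop.png",cv2.resize(cr,None,fx=2.6,fy=4,interpolation=cv2.INTER_CUBIC))
E
```

```text
('blue', [380, 181], 675.8, -195.7, 'short,long', 60.2, 167.9, 'short-axis deg', 15.9)
('yellow', [376, 249], 488.9, -184.7, 'short,long', 60.0, 168.2, 'short-axis deg', 9.4)
('red', [460, 321], 301.1, -409.2, 'short,long', 44.0, 119.9, 'short-axis deg', 65.4)
('red', [469, 257], 470.2, -436.4, 'short,long', 60.4, 170.2, 'short-axis deg', -18.0)
('black', [239, 239], 507.7, 177.8, 'short,long', 12.9, 208.7, 'short-axis deg', -10.1)
```

View pics/crop.png

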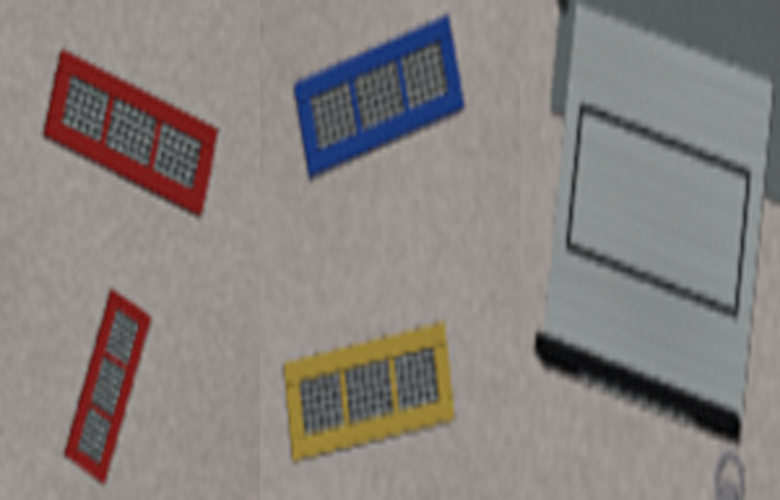

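The crop confirms the larger red screen (upper left, 60x170 mm) is the one wanted; the lower one is 44x120. Next I'll pin down the outline and work out the first move.

```bash
cat >> h.py <<'E'
def go(x,y,z,yaw):
    o=bot.get_obs();Rm=R.from_euler("xyz",[180,0,o["tcp_rot"][2]],degrees=True).as_matrix()
    d=Rm.T@(np.array([x,y,z])-o["ee_pos"]*1000)
    print("t",o["time"],"pos",o["ee_pos"]*1000,o["tcp_rot"],"open",o["opening"],"F",o["wrist_force"],"-> shift",d.round(1),"turn",round(-((yaw-o["tcp_rot"][2]+180)%360-180),1))
E
python3 - <<'E'
from h import *
im=cv2.imread("pics/top0.png");K,P=model("top")
g=im[185:230,208:290];v=cv2.cvtColor(g,cv2.COLOR_BGR2GRAY);m=((v<95)*255).astype(np.uint8)
n,l,s,c=cv2.connectedComponentsWithStats(m,connectivity=8)
for i in range(1,n):
    if s[i,4]>60:
        p=np.argwhere(l==i)[:,::-1]+[208,185]
        w=cast(p,K,P,.02)[:,:2]*1000
        print(s[i],cv2.minAreaRect(w.astype(np.float32)))
go(676,-196,230,106)
E
```

```text
[  5   4  71  38 287] ((599.0426025390625, 163.827880859375), (181.6544189453125, 74.22608184814453), 79.90806579589844)
t 0.1 pos [ 178.0703 -520.171   230.6667] [-179.9334   -0.0002   18.8983] open 0.08542767102746397 F [-0.6497 -0.4083 -0.7047] -> shift [ 576.1 -145.4    0.7] turn -87.1
```

Call:
send_rows:
  targets: "576 -145 0 -87 0;576 -145 0 -87 0;576 -145 0 -87 0;576 -145 0 -87 0;576 -145 0 -87 0;576 -145 0 -87 0;576 -145 0 -87 0;576 -145 0 -87 0;576 -145 0 -87 0;576 -145 0 -87 0;576 -145 0 -87 0;576 -145 0 -87 0;576 -145 0 -87 0;576 -145 0 -87 0"
  newtons: 40

```text
time: 1.85
ee_pos: [0.6755, -0.1974, 0.2319]
tcp_rot: [180.0, 0.0, 105.8]
wrist_force: [0.8, -0.0, 0.1]
opening: 0.0852
grasp_force: 0.0
```

```bash
cat > look.py <<'E'
import sys
from h import *
c,z,n=sys.argv[1],float(sys.argv[2]),sys.argv[3]
o=bot.get_obs();im=camera("wrist");cv2.imwrite(f"pics/{n}.png",im)
K,P=model("wrist",o)
for r in rects(im,c,K,P,z,2000):
    print(r); go(r[2],r[3],float(sys.argv[4]),r[8]+90)
E
python3 look.py blue 0.016 w1 0
```

```text
('blue', [316, 201], 675.9, -197.0, 'short,long', 58.9, 166.1, 'short-axis deg', 15.8)
t 1.9 pos [ 675.6107 -197.2656  231.8421] [179.9721   0.0193 105.8407] open 0.08525099913119341 F [ 0.8     0.6738 -0.5193] -> shift [  0.2   0.4 231.8] turn 0.0
```

Call:
send_rows:
  targets: "0 0 60 0 0;0 0 120 0 0;0 0 180 0 0;0 0 215 0 0;0 0 230 0 0;0 0 231 0 0;0 0 231 0 255;0 0 231 0 255;0 0 231 0 255;0 0 231 0 255;0 0 231 0 255;0 0 231 0 255"

```text
time: 3.4
ee_pos: [0.6774, -0.197, 0.0029]
tcp_rot: [179.8, 0.1, 105.9]
wrist_force: [0.1, 0.3, 5.9]
opening: 0.0608
grasp_force: 44.5
```

Call:
send_rows:
  targets: "0 0 -10 0 255;0 0 -40 0 255;0 0 -90 0 255;0 0 -140 0 255;60 4 -150 5 255;120 8 -150 10 255;180 12 -150 15 255;240 16 -150 20 255;300 20 -150 24 255;350 23 -150 26 255;370 24 -150 26 255;370 24 -150 26 255;370 24 -150 26 255;370 24 -150 26 255"

```text
time: 5.15
ee_pos: [0.5982, 0.1645, 0.1503]
tcp_rot: [180.0, 0.0, 79.8]
wrist_force: [0.5, 0.0, -1.6]
opening: 0.0607
grasp_force: 44.0
```

Run:
```python
from h import *
go(599,163.8,40,79.9)
o=bot.get_obs();im=camera("wrist");cv2.imwrite("pics/w2.png",im);K,P=model("wrist",o)
for r in rects(im,"blue",K,P,o["ee_pos"][2]+.013,2000): print(r)
```

```text
t 5.15 pos [598.2288 164.5022 150.331 ] [179.9978   0.0089  79.8078] open 0.060677442711054005 F [ 0.5122  0.036  -1.6432] -> shift [ -0.6   0.9 110.3] turn -0.1
('blue', [316, 239], 602.2, 185.5, 'short,long', 61.2, 127.3, 'short-axis deg', -10.2)
```

View pics/w2.png

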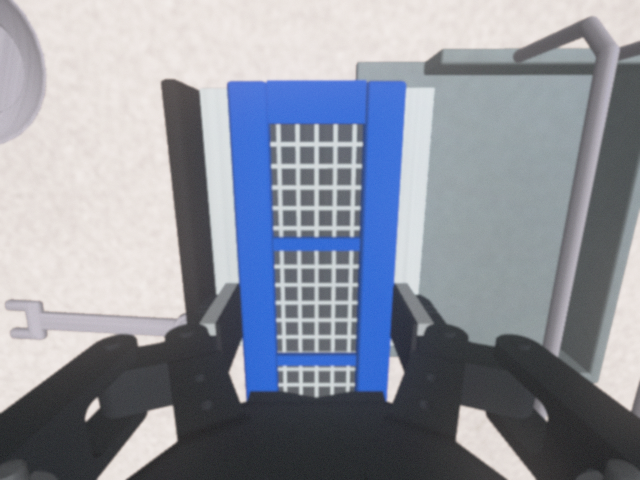

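The blue screen (about px 316,239) is held centred and level over the tray. The lip is at px (188,200) and the bay with its hoop is on the right. I'll lower it.

Call:
send_rows:
  targets: "0 1 40 0 255;0 1 80 0 255;0 1 105 0 255;0 1 118 0 255;0 1 124 0 255;0 1 126 0 255;0 1 127 0 255;0 1 127 0 255"

```text
time: 6.2
ee_pos: [0.5992, 0.1657, 0.024]
tcp_rot: [179.9, -0.0, 79.9]
wrist_force: [0.5, -0.3, -1.3]
opening: 0.0603
grasp_force: 44.0
```

Call:
send_rows:
  targets: "-1 0 1 0 255;-1 0 2 0 255;-1 0 2 0 255;-1 0 2 0 0;-1 0 2 0 0;-1 0 2 0 0;-1 0 2 0 0;-1 0 2 0 0;-1 0 -15 0 0;-1 0 -60 0 0;-1 0 -120 0 0;-1 0 -180 0 0;-1 0 -210 0 0;-1 0 -210 0 0;-1 0 -210 0 0"

```text
time: 8.07
ee_pos: [0.5985, 0.1646, 0.233]
tcp_rot: [-180.0, 0.0, 79.9]
wrist_force: [-0.2, -0.8, -1.4]
opening: 0.0852
grasp_force: 0.0
```

```bash
python3 look.py blue 0.036 w3 40
python3 - <<'E'
from h import *
o=bot.get_obs();im=cv2.imread("pics/w3.png");K,P=model("wrist",o)
g=cv2.cvtColor(im,cv2.COLOR_BGR2GRAY)
cs,h=cv2.findContours(((g<70)*255).astype(np.uint8),cv2.RETR_EXTERNAL,cv2.CHAIN_APPROX_NONE)
for k in cs:
    if cv2.arcLength(k,True)>250: print(cv2.boundingRect(k),cv2.minAreaRect((cast(k,K,P,.02)[:,:2]*1000).astype(np.float32)))
E
```

```text
('blue', [317, 203], 599.4, 166.0, 'short,long', 60.4, 168.7, 'short-axis deg', -10.2)
t 8.125 pos [598.3192 164.5092 232.3131] [-179.9208    0.0397   79.895 ] open 0.0852761340200529 F [ 0.4771  0.4896 -0.2321] -> shift [  1.7   0.8 192.3] turn 0.1
(0, 292, 640, 188) ((562.2645263671875, -53.82666015625), (258.37017822265625, 817.2955322265625), 79.9901351928711)
(210, 106, 28, 213) ((501.86346435546875, 169.09170532226562), (221.5987091064453, 19.670270919799805), 79.79744720458984)
```

View pics/w3.png

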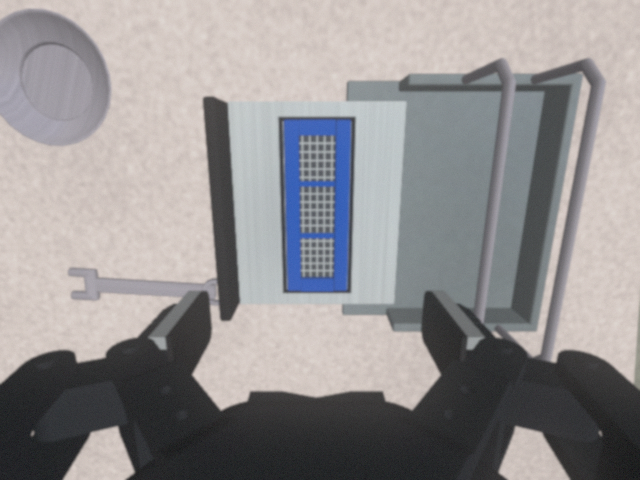

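The blue screen lies square inside the outline (px 317,203) and the tray hasn't moved. Next is yellow.

Call:
send_rows:
  targets: "-60 -8 0 -4 0;-120 -16 0 -8 0;-180 -24 0 -12 0;-240 -32 0 -16 0;-300 -39 0 -19 0;-350 -45 0 -19.5 0;-363 -46.5 0 -19.5 0;-363 -46.5 0 -19.5 0;-363 -46.5 0 -19.5 0"

```text
time: 9.25
ee_pos: [0.4895, -0.1835, 0.2329]
tcp_rot: [-180.0, -0.0, 99.4]
wrist_force: [0.7, 0.3, -0.5]
opening: 0.0856
grasp_force: 0.0
```

```bash
python3 look.py yellow 0.016 w4 4
```

```text
('yellow', [315, 203], 488.5, -185.5, 'short,long', 60.1, 167.0, 'short-axis deg', 9.4)
t 9.3 pos [ 489.5716 -183.3574  233.0129] [-179.9816   -0.0263   99.4854] open 0.08540803730056226 F [ 0.0025 -0.3936 -0.2725] -> shift [ -1.9  -1.4 229. ] turn 0.1
```

Call:
send_rows:
  targets: "-2 -1 60 0 0;-2 -1 120 0 0;-2 -1 180 0 0;-2 -1 215 0 0;-2 -1 227 0 0;-2 -1 229 0 0;-2 -1 229 0 255;-2 -1 229 0 255;-2 -1 229 0 255;-2 -1 229 0 255;-2 -1 229 0 255;-2 -1 229 0 255"

```text
time: 10.8
ee_pos: [0.4897, -0.187, 0.0064]
tcp_rot: [179.8, 0.1, 99.4]
wrist_force: [-0.9, 1.6, 5.5]
opening: 0.0604
grasp_force: 42.8
```

Call:
send_rows:
  targets: "0 0 -10 0 255;0 0 -40 0 255;0 0 -90 0 255;0 0 -140 0 255;50 26 -146 4 255;100 52 -146 8 255;150 78 -146 12 255;200 103 -146 16 255;250 128 -146 19.5 255;300 152 -146 19.5 255;330 166 -146 19.5 255;330 166 -146 19.5 255;330 166 -146 19.5 255;330 166 -146 19.5 255"

```text
time: 12.55
ee_pos: [0.5984, 0.1649, 0.1508]
tcp_rot: [180.0, -0.0, 79.8]
wrist_force: [0.3, -0.3, -0.5]
opening: 0.0601
grasp_force: 44.0
```

```bash
cat > held.py <<'E'
import sys
from h import *
c,z=sys.argv[1],float(sys.argv[2])
o=bot.get_obs();im=camera("wrist");K,P=model("wrist",o)
for r in rects(im,c,K,P,o["ee_pos"][2]+z,2000):
    t=np.radians(r[8]+90);s=r[6]/2-85; cx,cy=r[2]+s*np.cos(t),r[3]+s*np.sin(t)
    print(r,"held centre",cx,cy)
    p=o["ee_pos"]*1000; go(p[0]+599.2-cx,p[1]+165.3-cy,float(sys.argv[3]),79.9+o["tcp_rot"][2]-90-r[8])
E
python3 held.py yellow 0.0096 44
```

```text
('yellow', [316, 238], 602.3, 185.9, 'short,long', 61.1, 128.9, 'short-axis deg', -10.1) held centre 598.6962137788096 165.66845965152532
t 12.6 pos [598.442  164.8884 150.779 ] [179.9725  -0.0075  79.8164] open 0.06006059148846773 F [-0.4034 -0.0188 -1.8973] -> shift [ -0.3   0.5 106.8] turn -0.0
```

Call:
send_rows:
  targets: "0 1 40 0 255;0 1 75 0 255;0 1 95 0 255;0 1 103 0 255;0 1 106 0 255;0 1 108 0 255;0 1 109 0 255;0 1 109 0 255"

```text
time: 13.6
ee_pos: [0.6, 0.1659, 0.0425]
tcp_rot: [179.9, -0.0, 79.9]
wrist_force: [-0.8, -0.6, 4.9]
opening: 0.0606
grasp_force: 44.6
```

Call:
send_rows:
  targets: "0 0 -0.5 0 255;0 0 -0.5 0 0;0 0 -0.5 0 0;0 0 -0.5 0 0;0 0 -0.5 0 0;0 0 -0.5 0 0;0 0 -15 0 0;0 0 -60 0 0;0 0 -120 0 0;0 0 -180 0 0;0 0 -190 0 0;0 0 -190 0 0;0 0 -190 0 0"

```text
time: 15.22
ee_pos: [0.599, 0.1657, 0.2297]
tcp_rot: [-179.9, 0.1, 79.9]
wrist_force: [0.4, 0.6, -1.5]
opening: 0.0857
grasp_force: 0.0
```

```bash
python3 look.py yellow 0.052 w5 40
python3 - <<'E'
from h import *
o=bot.get_obs();im=cv2.imread("pics/w5.png");K,P=model("wrist",o)
for r in rects(im,"blue",K,P,.036,50): print(r)
go(470.2,-436.4,232,72)
cv2.imwrite("pics/w5c.png",cv2.resize(im[80:330,180:420],None,fx=2.3,fy=2.3))
E
```

```text
('yellow', [317, 205], 600.1, 167.2, 'short,long', 62.4, 167.3, 'short-axis deg', -10.1)
t 15.275 pos [598.9004 165.6346 229.5233] [-179.858     0.0681   79.8955] open 0.08540891829156351 F [ 0.9361 -0.1298  0.5962] -> shift [  1.8   0.9 189.5] turn -0.0
t 15.275 pos [598.9004 165.6346 229.5233] [-179.858     0.0681   79.8955] open 0.08540891829156351 F [ 0.9361 -0.1298  0.5962] -> shift [-615.3  -21.1   -2.5] turn 7.9
```

View pics/w5c.png

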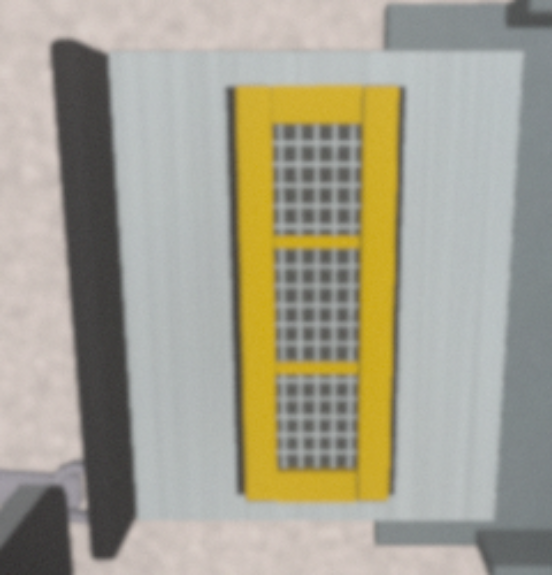

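Yellow sits squarely over blue, with the outline showing evenly on both sides. Next I'll go to the large red screen.

Call:
send_rows:
  targets: "-60 -2 0 2 0;-120 -4 0 4 0;-180 -6 0 6 0;-240 -8 0 8 0;-300 -10 0 8 0;-360 -12 0 8 0;-420 -14 0 8 0;-480 -16 0 8 0;-540 -18 0 8 0;-590 -20 0 8 0;-615 -21 0 8 0;-615 -21 0 8 0;-615 -21 0 8 0;-615 -21 0 8 0"

```text
time: 17.02
ee_pos: [0.4713, -0.4349, 0.2313]
tcp_rot: [-180.0, -0.0, 72.0]
wrist_force: [-0.5, 1.0, -0.3]
opening: 0.0852
grasp_force: 0.0
```

```bash
python3 look.py red 0.016 w6 4
```

```text
('red', [157, 234], 304.3, -410.9, 'short,long', 43.1, 120.5, 'short-axis deg', 65.4)
t 17.075 pos [ 471.2907 -435.0027  231.4723] [179.9901  -0.0005  71.9697] open 0.08556042232677342 F [-0.7259  0.1321 -0.0577] -> shift [ -28.8 -166.3  227.5] turn -83.4
('red', [315, 205], 469.7, -438.3, 'short,long', 59.3, 166.8, 'short-axis deg', -18.1)
t 17.075 pos [ 471.2907 -435.0027  231.4723] [179.9901  -0.0005  71.9697] open 0.08556042232677342 F [-0.7259  0.1321 -0.0577] -> shift [ -3.6  -0.5 227.5] turn 0.1
```

Call:
send_rows:
  targets: "-3 -0.5 60 0 0;-3 -0.5 120 0 0;-3 -0.5 180 0 0;-3 -0.5 215 0 0;-3 -0.5 226 0 0;-3 -0.5 228 0 0;-3 -0.5 228 0 255;-3 -0.5 228 0 255;-3 -0.5 228 0 255;-3 -0.5 228 0 255;-3 -0.5 228 0 255;-3 -0.5 228 0 255"

```text
time: 18.58
ee_pos: [0.4704, -0.4395, 0.0057]
tcp_rot: [179.8, 0.1, 71.9]
wrist_force: [0.3, 1.5, 6.6]
opening: 0.0606
grasp_force: 43.5
```

Call:
send_rows:
  targets: "0 0 -10 0 255;0 0 -40 0 255;0 0 -90 0 255;0 0 -140 0 255;50 -5 -160 -1 255;105 -11 -160 -2 255;160 -17 -160 -3 255;215 -23 -160 -4 255;270 -29 -160 -5 255;325 -35 -160 -6 255;380 -41 -160 -7 255;435 -47 -160 -8 255;490 -53 -160 -8 255;545 -59 -160 -8 255;595 -64 -160 -8 255;615 -66 -160 -8 255;615 -66 -160 -8 255;615 -66 -160 -8 255;615 -66 -160 -8 255"

```text
time: 20.95
ee_pos: [0.5978, 0.1651, 0.1636]
tcp_rot: [180.0, 0.0, 79.8]
wrist_force: [-0.4, -0.1, -0.6]
opening: 0.0608
grasp_force: 44.1
```

```bash
python3 held.py red 0.010 58
```

```text
('red', [316, 238], 601.9, 186.2, 'short,long', 61.2, 128.1, 'short-axis deg', -10.5) held centre 598.0821657409394 165.60080968653514
t 21.0 pos [597.8586 165.197  163.6339] [179.9819  -0.002   79.8116] open 0.0603243567366216 F [-0.6162 -0.2574 -2.0207] -> shift [ -0.2   1.2 105.6] turn -0.4
```

Call:
send_rows:
  targets: "0.5 1.3 40 0 255;0.5 1.3 75 0 255;0.5 1.3 94 0 255;0.5 1.3 101 0 255;0.5 1.3 104 0 255;0.5 1.3 105 0 255;0.5 1.3 106 0 255;0.5 1.3 106 0 255"

```text
time: 22.0
ee_pos: [0.5995, 0.1667, 0.0578]
tcp_rot: [180.0, -0.0, 79.9]
wrist_force: [0.4, -0.6, -1.3]
opening: 0.0608
grasp_force: 44.2
```

Nothing is touching yet, so I'll go 1 mm lower and release.

Call:
send_rows:
  targets: "0 0 1 0 255;0 0 1 0 255;0 0 1 0 0;0 0 1 0 0;0 0 1 0 0;0 0 1 0 0;0 0 1 0 0;0 0 -15 0 0;0 0 -60 0 0;0 0 -120 0 0;0 0 -172 0 0;0 0 -172 0 0;0 0 -172 0 0;0 0 -172 0 0"

```text
time: 23.75
ee_pos: [0.5988, 0.1665, 0.2282]
tcp_rot: [-179.9, 0.0, 79.9]
wrist_force: [0.7, -0.5, -0.1]
opening: 0.0853
grasp_force: 0.0
```

```bash
python3 look.py red 0.068 w7 40
python3 - <<'E'
from h import *
im=cv2.imread("pics/w7.png");s=camera("scene")
K,P=model("wrist",bot.get_obs())
g=cv2.cvtColor(im,cv2.COLOR_BGR2GRAY)
for k in cv2.findContours(((g<70)*255).astype(np.uint8),cv2.RETR_EXTERNAL,cv2.CHAIN_APPROX_NONE)[0]:
    if cv2.arcLength(k,True)>250: print(cv2.boundingRect(k),cv2.minAreaRect((cast(k,K,P,.06)[:,:2]*1000).astype(np.float32)))
cv2.imwrite("pics/pile.png",np.hstack([cv2.resize(im[80:330,180:420],(400,417)),cv2.resize(s[240:370,265:390],(400,417))]))
E
```

```text
('red', [317, 208], 599.8, 167.8, 'short,long', 61.0, 167.0, 'short-axis deg', -10.2)
t 23.8 pos [598.7375 166.4915 228.0683] [-179.8895    0.0548   79.895 ] open 0.085355168502515 F [-0.0536 -0.4084 -0.1632] -> shift [  1.5   0.8 188.1] turn 0.1
(0, 292, 640, 188) ((568.474365234375, -16.71234130859375), (226.22274780273438, 715.6294555664062), 80.01496887207031)
(209, 105, 29, 218) ((514.7952880859375, 176.81930541992188), (199.15748596191406, 17.671222686767578), 79.6336898803711)
```

View pics/pile.png

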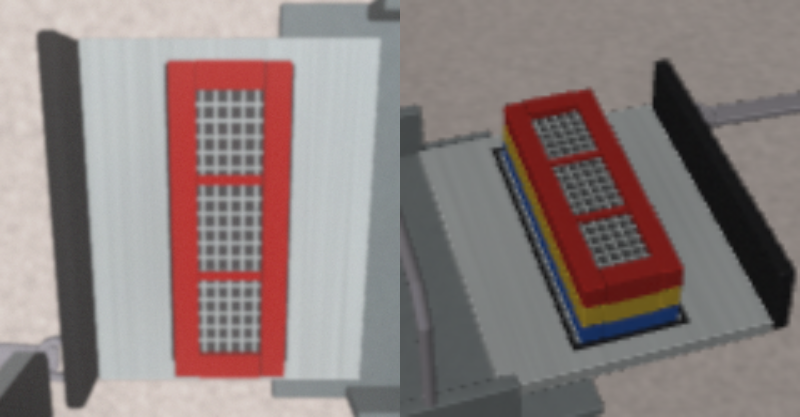

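The pile is square in both views, with red, yellow and blue flush inside the outline. I'll shut the fingers, go down in front of the lip, and push along tool +y.

Call:
send_rows:
  targets: "0 -50 0 0 255;0 -100 0 0 255;0 -150 0 0 255;0 -150 0 0 255;0 -150 50 0 255;0 -150 100 0 255;0 -150 150 0 255;0 -150 185 0 255;0 -150 195 0 255;0 -150 195 0 255;0 -140 195 0 255;0 -130 195 0 255;0 -122 195 0 255;0 -118 195 0 255;0 -116 195 0 255;0 -114 195 0 255;0 -112 195 0 255;0 -112 195 0 255"

```text
time: 26.1
ee_pos: [0.4889, 0.1863, 0.0343]
tcp_rot: [-180.0, -0.0, 79.9]
wrist_force: [-0.8, 0.3, -0.5]
opening: 0.0001
grasp_force: 0.0
```

Call:
send_rows:
  targets: "0 1 0 0 255;0 2 0 0 255;0 3 0 0 255;0 4 0 0 255;0 5 0 0 255;0 6.5 0 0 255;0 8 0 0 255;0 10 0 0 255;0 12.5 0 0 255;0 15 0 0 255;0 18 0 0 255;0 21 0 0 255;0 24 0 0 255;0 27 0 0 255;0 30 0 0 255;0 33 0 0 255;0 36 0 0 255;0 38 0 0 255;0 39 0 0 255;0 39.5 0 0 255"

```text
time: 28.6
ee_pos: [0.5278, 0.1793, 0.0343]
tcp_rot: [-180.0, -0.0, 79.9]
wrist_force: [-2.2, 0.9, 1.4]
opening: 0.0002
grasp_force: 1.5
```

```bash
cat > tr.py <<'E'
from h import *
o=bot.get_obs();print(o["time"],o["ee_pos"],o["wrist_force"])
im=camera("top");cv2.imwrite("pics/t.png",im);K,P=model("top")
for r in rects(im,"red",K,P,.066,100): print(r)
E
python3 tr.py
```

```text
28.6 [0.5278 0.1793 0.0343] [-2.1914  0.9121  1.4414]
('red', [460, 321], 302.5, -395.8, 'short,long', 42.5, 115.8, 'short-axis deg', 65.4)
('red', [257, 190], 633.9, 142.2, 'short,long', 61.1, 131.6, 'short-axis deg', -10.1)
```

Call:
send_rows:
  targets: "0 1 0 0 255;0 3 0 0 255;0 6 0 0 255;0 10 0 0 255;0 14 0 0 255;0 18 0 0 255;0 22 0 0 255;0 26 0 0 255;0 30 0 0 255;0 34 0 0 255;0 38 0 0 255;0 42 0 0 255;0 46 0 0 255;0 50 0 0 255;0 54 0 0 255;0 58 0 0 255;0 62 0 0 255;0 65 0 0 255;0 67 0 0 255;0 68 0 0 255"

```text
time: 31.15
ee_pos: [0.5948, 0.1674, 0.0342]
tcp_rot: [-180.0, 0.0, 79.9]
wrist_force: [-2.5, 2.1, 1.5]
opening: -0.0001
grasp_force: 1.5
```

```bash
python3 tr.py
```

```text
31.15 [0.5948 0.1674 0.0342] [-2.527   2.1375  1.5097]
('red', [460, 321], 302.4, -395.7, 'short,long', 42.5, 115.8, 'short-axis deg', 65.4)
('red', [266, 166], 698.5, 116.0, 'short,long', 61.6, 102.6, 'short-axis deg', -10.2)
```

Call:
send_rows:
  targets: "0 1 0 0 255;0 2.5 0 0 255;0 4 0 0 255;0 6 0 0 255;0 8 0 0 255;0 10 0 0 255;0 12 0 0 255;0 14 0 0 255;0 16 0 0 255;0 17.5 0 0 255;0 19 0 0 255;0 20 0 0 255;0 21 0 0 255;0 22 0 0 255;0 22 0 0 255"

```text
time: 33.08
ee_pos: [0.6166, 0.1635, 0.0343]
tcp_rot: [180.0, 0.0, 79.9]
wrist_force: [-3.1, 0.5, 0.2]
opening: 0.0001
grasp_force: 1.0
```

Call:
send_rows:
  targets: "0 0.6 0 0 255;0 1.2 0 0 255;0 1.8 0 0 255;0 2.4 0 0 255;0 3 0 0 255;0 3.6 0 0 255;0 4.2 0 0 255;0 4.8 0 0 255;0 5.4 0 0 255;0 6 0 0 255;0 6 0 0 255"

```text
time: 34.45
ee_pos: [0.6177, 0.1633, 0.0342]
tcp_rot: [-179.5, 0.0, 80.0]
wrist_force: [-27.8, 4.2, 13.4]
opening: -0.0001
grasp_force: 14.6
```

The force jumped to 28 N while the tool moved only 1 mm, so the tray is against its stop. I'll back off and rise.

Call:
send_rows:
  targets: "0 -3 0 0 255;0 -8 0 0 255;0 -20 0 0 255;0 -40 0 0 255;0 -60 0 0 255;0 -60 -50 0 255;0 -60 -110 0 255;0 -60 -170 0 255;0 -60 -200 0 255;0 -60 -200 0 255;0 -60 -200 0 255"

```text
time: 35.83
ee_pos: [0.563, 0.173, 0.2333]
tcp_rot: [-180.0, 0.0, 79.9]
wrist_force: [0.6, 0.2, -1.3]
opening: 0.0
grasp_force: 0.0
```

Run:
```python
from h import *
o=bot.get_obs();print(o["time"],o["ee_pos"],o["wrist_force"])
w=camera("wrist");s=camera("scene")
K,P=model("wrist",o)
for r in rects(w,"red",K,P,.068,100): print(r)
cv2.imwrite("pics/end.png",np.hstack([cv2.resize(w,(400,300)),cv2.resize(s[230:400,190:420],(400,300))]))
```

```text
35.825 [0.563  0.173  0.2333] [ 0.5967  0.244  -1.3239]
('red', [496, 210], 722.4, 146.0, 'short,long', 64.1, 167.7, 'short-axis deg', -10.1)
```

View pics/end.png

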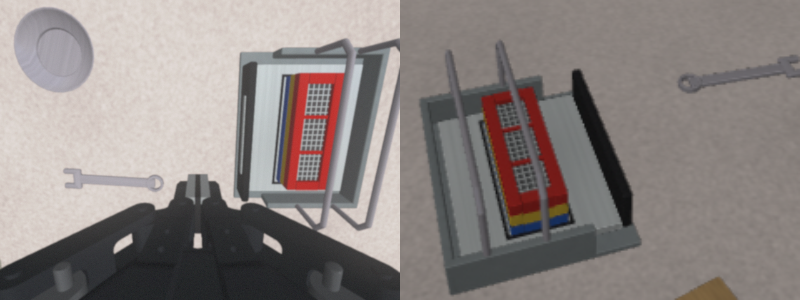

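The tray is fully home under the hoops, with the pile square (red at wrist px 496,210, 10.1° like the tray). The fingers are clear, so I'll hand in.

```bash
python3 -c "
from workcell import ticket
print(ticket.job_done())"
```

```text
the job is handed in; nothing more can be done
None
```

The blue, yellow and red screens are stacked square inside the outline, the tray is pushed home against its stop with the pile still square, and the job was handed in at about 36 s of the 72 s allowed; the judge's verdict was not shown.

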